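# Start the captive T-knob on the wide pipe end

### The job

Two capped pipe ends stand on the bench, each with a spring-loaded captive T-knob screw sticking up from its cover. On the wider one, push the knob right down against its spring and, holding it down, turn it about a quarter turn clockwise (seen from above) so that it catches and stays down when you let go. Leave the knob of the narrower pipe end up as it is.

Things in the scene. Friction and masses are not known exactly. Their poses are not given: they have to be found in the camera images.
- wide_knob (a point): Middle of the black T-bar of the knob on the WIDE pipe end (base flange 190 mm across, cover 174), on the knob's axis, 140 mm above the bench when up; moves and turns with the knob. Bar 64 mm long (its x axis), 16 thick (y), 28 tall (z, up). Under the bar a 16 mm stem, then a boss 54 mm across, its top 40 mm below this point when up, nearer as the knob is pushed; cover top 12 mm lower.
- wide_push (a joint): How far the wide one's knob is pushed straight down, m: 0 up, 0.014 bottomed. A spring resists with 5 N at the top, 11 N at the bottom. Unpushed, the knob is blocked at about 0.2 rad; pushed 8 mm or more it turns freely (between, hard turning may draw it in). Once turned past about 0.5 rad while pushed, an inner catch keeps it down at about 8 mm when released.
- wide_turn (a joint): How far the wide one's knob is turned clockwise seen from above, rad: 0 at the start, 1.75 end stop. Light friction (about 0.05 N m, a little more under the catch); it stays where it is left.
- narrow_push (a joint): The same push, m, of the identical knob on the NARROW pipe end (base flange 132 mm across, cover 116, same heights); to be left at 0. The two pipe ends are fixed to the bench side by side, either one on the left, over 26 cm between centres.
Things that resemble listed ones, but are neither listed nor needed, are in the scene too. What is shaped like the part that bears narrow_push but blue or red is not meant.

How it is judged:
On the way:
1. the wide pipe end's knob is pushed down at least 7 mm (value of joint wide_push above 0.007 m), for 0.1 s.
At the end, for the whole second after the job is handed in: The wide pipe end's knob is turned clockwise by at least 1.0 rad (57 degrees) and stays down at least 6 mm with nothing holding it; the narrow pipe end's knob is up (pushed less than 4 mm) (value of joint wide_turn above 1 rad and value of joint wide_push above 0.006 m and value of joint narrow_push below 0.004 m); the robot touches nothing.
It fails at once if the narrow pipe end's knob is pushed down 6 mm or more (value of joint narrow_push above 0.006 m).
It also fails if it takes over 35 s, if anything falls off the work surface, if the arm or the gripper's body presses on something with over 40 N, if the wrist force passes 120 N, or if a joint passes its speed limit or range.

### The arm

A 6-joint arm with a two-finger parallel gripper is mounted at the origin on the work surface. World frame = base frame: x ahead of the robot, y to its left, z up, the work surface at z = 0. Lengths are in m, angles in rad, forces in N, time in s.
With the tool pointing down it reaches from about 0.375 to 0.925 m from the base axis. Payload 5.7 kg.
Tool frame: the origin (TCP) lies midway between the tips of the shut fingers; the grasp point (between the pads) lies 19 mm behind it; z points along the fingers, x is the direction in which the jaws open and shut, and the axes are right-handed (so a half turn about z gives the same grasp; the last joint's range is limited). The gripper opens to 85 mm and grips with 20 to 120 N. Pads are 22 mm wide; open, the fingers measure 114 mm over their backs; the gripper's body (76 mm by 85 mm) begins 54 mm behind the grasp point. The pads swing forward as they close: fully open they stand 13 mm farther back than shut.
Start: joints at [-1.457, 0.359, 1.51, -0, 1.272, -0.115], TCP at [0.136, -0.584, 0.231] pointing down, gripper open.
Joint ranges: [-2.97, 2.97], [-1.01, 2.36], [0.21, 2.38], [-0.96, 4.11], [0.2, 2.71], [-2.98, 2.98]. Speed limits (rad/s): [2.39, 2.39, 3.14, 3.14, 3.14, 3.14].

### API

Orientations are given as a rotation vector (axis times angle).
In Python, from plant import telemetry, optics, job gives the robot as it stands. The module is installed in compiled form; this text tells all that it offers.
- The arm moves only by the shell command python3 -m crank 'ROWS' [OPENING] [FORCE]. ROWS is text: rows parted by semicolons, each of 6 numbers parted by spaces: the shift along the tool's x, y, z in mm, then the turn, a rotation vector about the tool's x, y, z in degrees. In form: x y z wx wy wz; .... A call has exactly 5 rows; each row is the pose to reach, as a shift and turn from the pose commanded when the call began, along the tool's axes at that moment; what a row does not reach only later rows make up. A row lasts 1/8 s, in which the tool goes at most 62.5 mm and 10.7 degrees, less where a joint would pass 70% of its speed; a pose out of reach is approached as far as the arm can. A call with a gripper value outside its range is refused whole. OPENING is the closure, from -1 (fully open) to 1 (shut), so that 0 is half open, set as the call begins (- or left out, the last holds). The fingers move at their own pace and stop on an object; FORCE is the grip in N (left out, the last holds). Time passes only in rows, so rows that repeat a pose let the fingers close, or fill a call up. It gives the time, the measured TCP pose, the force and the opening at its end, in the units of the state.
- telemetry.sense(): the state, without advancing time (a new reading comes with each control period).
- optics.snapshot(name): name is "scene" or "top" or "wrist"; returns (picture, depth): 420x560x3 uint8, red, green, blue; 420x560 float32, m along the optical axis (not along the pixel's ray), 0 where there is no reading.
- optics.camera_params(name): a dict with "fx", "fy", "cx", "cy" (pixels), "k1" (the pictures are not rectified: a ray, as slopes to the right and down, at radius r is drawn at 1 + k1 r^2 times it, then the intrinsics apply), "camera_from_world" (4x4, takes a point from world to camera coordinates). Camera axes: x right, y down, z forward; pixel columns grow to the right and rows downward; lengths in m; the calibration is good to about 2 mm. A picture is of the moment at which its call begins: read the wrist's pose just before it. camera_params takes no time and is no camera call; for the wrist camera it gives the pose at the moment of the call.
- job.sign_off(): hands the job in, once; it reports no verdict.
The state is a dict: "time_s": time; "qpos": joint angles; "joint_velocities": joint speeds; "effort": joint torques, N m; "eef_pos": TCP position; "tool_rot": TCP orientation; "contact_force": force on the tool from outside, world axes, zero at the start; "ft_torque": the same for the moment, N m; "gripper_width": opening from 0.0 (shut) to 1.0 (fully open).
Only numpy, scipy, OpenCV 4.12 (cv2) and the standard library are available. Lean on these libraries where they do the work, as an engineer would, in place of code of your own. Each camera call takes 0.05 s, during which the arm holds its last target. There are 200 camera calls.

## Working session

There is one attempt and no reset: what is moved stays moved. The work goes in short steps, Python scripts to look and compute and a shell command to move; the robot and the scene stay as the last step left them, time stands still between calls to the robot, and variables do not carry over. Pictures are saved under pics/ and viewed, about 8 in all and at most 12, crops included, and the job is handed in when it is done.

```bash
mkdir -p pics; python3 - <<'E'
from plant import telemetry, optics
import numpy as np, cv2
print(telemetry.sense())
for n in ("scene","top"):
    p,d=optics.snapshot(n); c=optics.camera_params(n)
    np.savez(n+".npz",p=p,d=d,**{k:np.array(v) for k,v in c.items()})
    cv2.imwrite(f"pics/{n}0.png",p[:,:,::-1]); print(n,c)
E
```

```text
{'time_s': 0.0, 'qpos': array([-1.45707726e+00,  3.59476699e-01,  1.51146354e+00,  5.14693260e-06,
        1.27249121e+00, -1.15114464e-01]), 'joint_velocities': array([ 6.46447428e-04,  3.79346120e-04, -1.52531745e-04, -3.12221611e-04,
        5.84979865e-05, -9.28539290e-04]), 'effort': array([ 1.79935920e-03, -5.27623200e+01, -2.78624976e+01, -2.10451676e-04,
        1.31587341e-02, -2.36889974e-05]), 'eef_pos': array([ 0.13601166, -0.58366895,  0.2304586 ]), 'tool_rot': array([-2.45950883e+00,  1.95249103e+00,  2.03464807e-03]), 'contact_force': array([ 0.17850067,  0.02980788, -1.24164751]), 'ft_torque': array([ 0.02259178,  0.00010003, -0.00143262]), 'gripper_width': 0.998851420204656}
scene {'fx': 422.5357551553804, 'fy': 422.5357551553804, 'cx': 283.87728442372946, 'cy': 204.62818724204595, 'k1': 0.010636366192856003, 'camera_from_world': array([[ 0.44646331,  0.89472524,  0.01171568, -0.15658432],
       [ 0.65984214, -0.32035787, -0.67969051, -0.29708881],
       [-0.60438305,  0.31118737, -0.73340545,  1.63724124],
       [ 0.        ,  0.        ,  0.        ,  1.        ]])}
top {'fx': 478.10853833561595, 'fy': 478.10853833561595, 'cx': 279.30183492853405, 'cy': 211.57382639411503, 'k1': -0.10412558755911734, 'camera_from_world': array([[ 0.01000284, -0.99988475,  0.01142085, -0.12831066],
       [-0.99629575, -0.01094118, -0.08529401,  0.53530486],
       [ 0.08540914, -0.01052536, -0.99629037,  1.13583542],
       [ 0.        ,  0.        ,  0.        ,  1.        ]])}
```

View pics/top0.png

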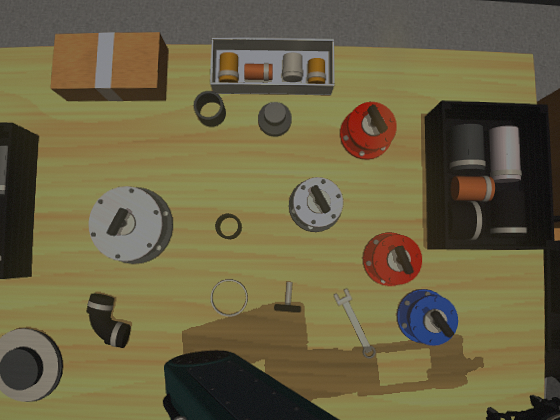

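View pics/scene0.png

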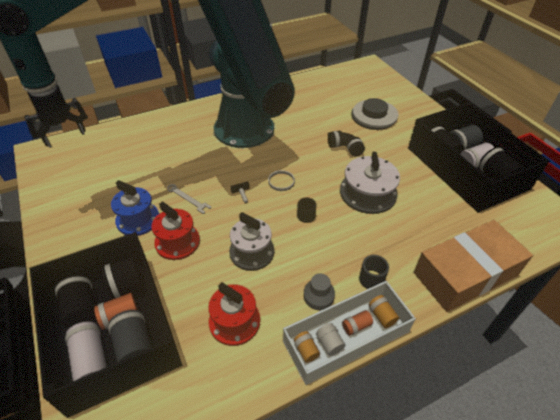

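The top view shows the wide grey pipe end at about (130,225) with its bar at (119,222), and the narrow grey one at (316,204) with its bar at (319,199). The red and blue units are distractors. Next I'll measure the bar.

```bash
cat >h.py <<'E'
import numpy as np, cv2
from scipy.spatial.transform import Rotation as R
def ray(c,uv):
    K=np.array([[c['fx'],0,c['cx']],[0,c['fy'],c['cy']],[0,0,1]],float)
    n=cv2.undistortPoints(np.array(uv,float).reshape(-1,1,2),K,np.array([float(c['k1']),0,0,0]))[:,0]
    return np.c_[n,np.ones(len(n))]
def world(c,uv,d):
    T=np.linalg.inv(c['camera_from_world']); return (ray(c,uv)*np.asarray(d)[:,None])@T[:3,:3].T+T[:3,3]
def plane(c,uv,z):
    T=np.linalg.inv(c['camera_from_world']); r=ray(c,uv)@T[:3,:3].T
    return T[:3,3]+r*((z-T[2,3])/r[:,2])[:,None]
def cloud(c,p,d):
    v,u=np.nonzero(d>0); return world(c,np.c_[u,v],d[v,u]),p[v,u],np.c_[u,v]
E
python3 - <<'E'
from h import *
for n in("top","scene"):
    c=np.load(n+".npz"); P,C,uv=cloud(c,c['p'],c['d'])
    guess=plane(np.load("top.npz"),[(119,222),(319,199)],.15)
    for g,nm in zip(guess,("wide","narrow")):
        near=np.hypot(*(P[:,:2]-g[:2]).T)<.06
        m=near&(P[:,2]>.142)&(P[:,2]<.17)&(C.max(1)<110)
        q=P[m]; r=cv2.minAreaRect((q[:,:2]*1000).astype(np.float32))
        _,_,V=np.linalg.svd(q[:,:2]-q[:,:2].mean(0)); 
        print(n,nm,m.sum(),"med z",np.median(q[:,2]),"rect",r,"pca ang",np.degrees(np.arctan2(V[0,1],V[0,0])))
        m=(np.hypot(*(P[:,:2]-g[:2]).T)<.13)&(P[:,2]>.075)&(P[:,2]<.096)&(C.min(1)>100)
        (cx,cy),rad=cv2.minEnclosingCircle((P[m,:2]*1000).astype(np.float32)); print("  cover",cx,cy,rad,np.median(P[m,2]))
from plant import telemetry
s=telemetry.sense(); print(R.from_rotvec(s['tool_rot']).as_matrix().round(3))
E
```

```text
top wide 254 med z 0.1531261439270647 rect ((500.7519226074219, 233.32376098632812), (17.76222801208496, 64.97608184814453), 61.384056091308594) pca ang 152.2156169165027
  cover 501.2581787109375 234.42047119140625 86.99433898925781 0.0885536627367225
top narrow 229 med z 0.15327665679863212 rect ((555.4857177734375, -210.95822143554688), (63.11774444580078, 16.671817779541016), 29.034767150878906) pca ang -150.59888303157842
  cover 555.5902709960938 -210.73133850097656 57.451271057128906 0.08838067242556968
scene wide 83 med z 0.1514676093557028 rect ((503.5992126464844, 233.45449829101562), (16.500383377075195, 65.06134796142578), 62.72407150268555) pca ang -27.91039861642874
  cover 503.6220397949219 233.39254760742188 88.14991760253906 0.08680343982545397
scene narrow 135 med z 0.1510303891098259 rect ((559.2623901367188, -209.71755981445312), (62.1274299621582, 16.431974411010742), 29.998634338378906) pca ang 29.974929428317893
  cover 558.4113159179688 -209.29310607910156 58.9965705871582 0.08661227140543348
[[ 0.227 -0.974 -0.   ]
 [-0.974 -0.227  0.002]
 [-0.002 -0.    -1.   ]]
```

```bash
cat >>h.py <<'E'
def rows(p,rv,q,rw):
    """shift mm and turn deg in tool axes from pose (p,rv) to (q,rw)"""
    A=R.from_rotvec(rv); B=rw if isinstance(rw,R) else R.from_rotvec(rw)
    return np.r_[A.inv().apply(np.subtract(q,p))*1000,(A.inv()*B).as_rotvec(degrees=True)]
def down(yaw): # tool z down, x at yaw degrees
    c,s=np.cos(np.radians(yaw)),np.sin(np.radians(yaw)); return R.from_matrix([[c,s,0],[s,-c,0],[0,0,-1]])
E
python3 - <<'E'
from h import *
from plant import telemetry
s=telemetry.sense(); p,rv=s['eef_pos'],s['tool_rot']
for i in range(1,5):
    f=i/4; a=np.radians(-76.9+f*101.9); r=.599+f*(.554-.599)
    q=[r*np.cos(a),r*np.sin(a),.235]; B=down(-76.9+f*139); print(rows(p,rv,q,B).round(1)); p,rv=q,B.as_rotvec()
E
```

```text
[-6.870e+01 -2.527e+02 -4.300e+00 -0.000e+00  1.000e-01 -3.470e+01]
[ -26.5 -255.6   -0.     0.    -0.   -34.8]
[  14.6 -251.6   -0.     0.     0.   -34.8]
[  53.6 -241.1    0.    -0.    -0.   -34.8]
```

```bash
python3 -m crank '-14 -50 -1 0 0 -7; -28 -101 -2 0 0 -14; -41 -151 -3 0 0 -21; -55 -202 -4 0 0 -28; -69 -253 -5 0 0 -35' -1 60
python3 -m crank '-5 -51 0 0 0 -7; -11 -102 0 0 0 -14; -16 -153 0 0 0 -21; -21 -204 0 0 0 -28; -27 -256 0 0 0 -35'
python3 -m crank '3 -50 0 0 0 -7; 6 -101 0 0 0 -14; 9 -151 0 0 0 -21; 12 -201 0 0 0 -28; 15 -252 0 0 0 -35'
python3 -m crank '11 -48 0 0 0 -7; 21 -96 0 0 0 -14; 32 -145 0 0 0 -21; 43 -193 0 0 0 -28; 54 -241 0 0 0 -34'
python3 -m crank '0 0 0 0 0 0; 0 0 0 0 0 0; 0 0 0 0 0 0; 0 0 0 0 0 0; 0 0 0 0 0 0'
python3 - <<'E'
from h import *
from plant import telemetry, optics
s=telemetry.sense(); c=optics.camera_params("wrist"); p,d=optics.snapshot("wrist")
cv2.imwrite("pics/w1.png",p[:,:,::-1])
P,C,uv=cloud(c,p,d)
m=(np.hypot(*(P[:,:2]-[.502,.234]).T)<.06)&(P[:,2]>.142)&(P[:,2]<.17)&(C.max(1)<110)
print(m.sum(),np.median(P[m,2]),cv2.minAreaRect((P[m,:2]*1000).astype(np.float32)))
m=(np.hypot(*(P[:,:2]-[.502,.234]).T)<.13)&(P[:,2]>.075)&(P[:,2]<.096)&(C.min(1)>90)
print(cv2.minEnclosingCircle((P[m,:2]*1000).astype(np.float32)))
print(s['eef_pos'],s['qpos'],s['contact_force'],rows(s['eef_pos'],s['tool_rot'],[.502,.234,.175],down(62)))
E
```

```text
time_s: 0.72
eef_pos: [0.3681, -0.4586, 0.236]
tool_rot: [-2.936, 1.117, 0.001]
contact_force: [-0.6, -1.0, 0.9]
gripper_width: 1.001
time_s: 1.35
eef_pos: [0.5183, -0.2496, 0.236]
tool_rot: [-3.136, 0.183, 0.001]
contact_force: [-0.4, -0.0, 0.3]
gripper_width: 0.996
time_s: 1.98
eef_pos: [0.5626, -0.0012, 0.236]
tool_rot: [-3.046, -0.769, 0.001]
contact_force: [0.3, 0.5, 0.0]
gripper_width: 0.999
time_s: 2.6
eef_pos: [0.496, 0.2366, 0.2361]
tool_rot: [-2.688, -1.625, 0.001]
contact_force: [0.3, 0.9, 0.6]
gripper_width: 1.001
time_s: 3.22
eef_pos: [0.4972, 0.2345, 0.2363]
tool_rot: [-2.692, -1.619, -0.0]
contact_force: [-0.2, -0.6, 0.1]
gripper_width: 1.001
1810 0.15354948141642677 ((501.4149475097656, 234.87600708007812), (15.667985916137695, 62.87588119506836), 62.719627380371094)
((501.9451904296875, 234.39707946777344), 86.58443450927734)
[0.49716381 0.23452887 0.23634631] [ 3.15043890e-01  2.81999836e-01  1.61282915e+00  1.01132701e-04
  1.24676674e+00 -7.67581711e-01] [-0.22309754 -0.60121524  0.10036397] [ 1.79732897e+00  4.52364043e+00  6.13461066e+01 -4.07559837e-03
 -3.68681897e-03  2.80328159e-02]
```

View pics/w1.png

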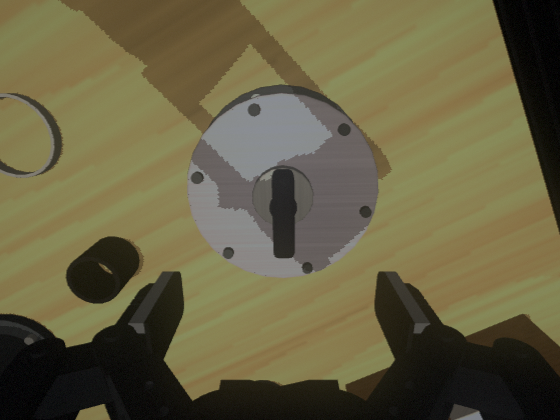

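The wrist view shows the bar upright at (284,213), between the fingers and aligned with them. I'll descend, then close.

```bash
python3 -m crank '2 4 22 0 0 -0.5; 2 4 45 0 0 -0.5; 2 4 68 0 0 -0.5; 2 4 91 0 0 -0.5; 2 4 113 0 0 -0.5' -1 60
python3 -m crank '0 0 0 0 0 0; 0 0 0 0 0 0; 0 0 0 0 0 0; 0 0 0 0 0 0; 0 0 0 0 0 0' 1 60
python3 -m crank '0 0 0 0 0 0; 0 0 0 0 0 0; 0 0 0 0 0 0; 0 0 0 0 0 0; 0 0 0 0 0 0' 1 60
```

```text
time_s: 3.9
eef_pos: [0.5015, 0.235, 0.1227]
tool_rot: [-2.684, -1.632, -0.0]
contact_force: [-0.1, -0.2, 0.4]
gripper_width: 0.999
time_s: 4.53
eef_pos: [0.5021, 0.2355, 0.1243]
tool_rot: [2.684, 1.632, 0.003]
contact_force: [0.7, 0.5, 4.7]
gripper_width: 0.177
time_s: 5.15
eef_pos: [0.5021, 0.2355, 0.1242]
tool_rot: [2.684, 1.632, 0.003]
contact_force: [-0.1, 1.2, 4.6]
gripper_width: 0.174
```

```bash
python3 -m crank '0 0 4 0 0 0; 0 0 8 0 0 0; 0 0 12 0 0 0; 0 0 14 0 0 0; 0 0 14 0 0 0' 1 60
```

```text
time_s: 5.78
eef_pos: [0.5021, 0.2355, 0.1106]
tool_rot: [2.684, 1.632, 0.003]
contact_force: [-2.3, -0.7, 10.2]
gripper_width: 0.179
```

```bash
python3 -m crank '0 0 0 0 0 9; 0 0 0 0 0 18; 0 0 0 0 0 27; 0 0 0 0 0 36; 0 0 0 0 0 45' 1 60
python3 -m crank '0 0 0 0 0 9; 0 0 0 0 0 18; 0 0 0 0 0 27; 0 0 0 0 0 36; 0 0 0 0 0 40' 1 60
python3 -m crank '0 0 0 0 0 0; 0 0 0 0 0 0; 0 0 0 0 0 0; 0 0 0 0 0 0; 0 0 0 0 0 0' 1 60
python3 -c "
from plant import telemetry;s=telemetry.sense();print(s['ft_torque'],s['contact_force'],s['qpos'])"
```

```text
time_s: 6.4
eef_pos: [0.5019, 0.2355, 0.1107]
tool_rot: [-3.105, -0.473, -0.003]
contact_force: [-1.5, -0.2, 10.5]
gripper_width: 0.176
time_s: 7.02
eef_pos: [0.5019, 0.2355, 0.1107]
tool_rot: [-3.08, 0.615, -0.002]
contact_force: [-2.5, 0.2, 10.6]
gripper_width: 0.174
time_s: 7.65
eef_pos: [0.5019, 0.2355, 0.1107]
tool_rot: [-3.081, 0.61, -0.002]
contact_force: [-3.2, -0.5, 11.1]
gripper_width: 0.174
[-0.03366487  0.42401927 -0.06420858] [-3.16217338 -0.53742631 11.10709846] [3.13920614e-01 4.31785712e-01 1.74138295e+00 3.13522669e-04
 9.66770337e-01 7.04575233e-01]
```

```bash
python3 -m crank '0 0 0 0 0 0; 0 0 0 0 0 0; 0 0 0 0 0 0; 0 0 0 0 0 0; 0 0 0 0 0 0' -1 60
python3 -m crank '0 0 -12 0 0 0; 0 0 -40 0 0 0; 0 0 -70 0 0 0; 0 0 -100 0 0 0; 0 0 -125 0 0 0'
python3 -m crank '0 0 0 0 0 0; 0 0 0 0 0 0; 0 0 0 0 0 0; 0 0 0 0 0 0; 0 0 0 0 0 0'
python3 - <<'E'
from h import *
from plant import telemetry, optics
s=telemetry.sense(); print(s['contact_force'])
for n in("wrist","top"):
    c=optics.camera_params(n); p,d=optics.snapshot(n)
    cv2.imwrite(f"pics/{n}2.png",p[:,:,::-1]); P,C,uv=cloud(c,p,d)
    for nm,g in(("wide",[.502,.234]),("narrow",[.556,-.211])):
        m=(np.hypot(*(P[:,:2]-g).T)<.05)&(P[:,2]>.125)&(P[:,2]<.17)&(C.max(1)<110)
        if m.sum()>20: print(n,nm,m.sum(),"top z",np.percentile(P[m,2],[50,75,90]),cv2.minAreaRect((P[m,:2]*1000).astype(np.float32)))
E
```

```text
time_s: 8.28
eef_pos: [0.5013, 0.2351, 0.1092]
tool_rot: [3.082, -0.61, -0.0]
contact_force: [-0.6, 0.2, 0.1]
gripper_width: 0.995
time_s: 8.9
eef_pos: [0.5017, 0.2353, 0.2366]
tool_rot: [-3.081, 0.61, -0.002]
contact_force: [0.4, -1.3, 0.2]
gripper_width: 0.998
time_s: 9.52
eef_pos: [0.5011, 0.235, 0.2338]
tool_rot: [3.081, -0.61, -0.001]
contact_force: [-0.1, 0.6, -0.6]
gripper_width: 1.004
[-0.08959767  0.64850814 -0.61303818]
wrist wide 1851 top z [0.14581625 0.1464396  0.14683797] ((502.6962585449219, 235.4320068359375), (63.10676574707031, 15.873918533325195), 67.58838653564453)
top wide 238 top z [0.14618508 0.14759468 0.14894235] ((501.048095703125, 234.82382202148438), (66.12516784667969, 16.576608657836914), 68.37492370605469)
top narrow 254 top z [0.15364777 0.15547415 0.1565429 ] ((554.7022094726562, -209.62440490722656), (63.235565185546875, 18.593271255493164), 28.511655807495117)
```

View pics/wrist2.png

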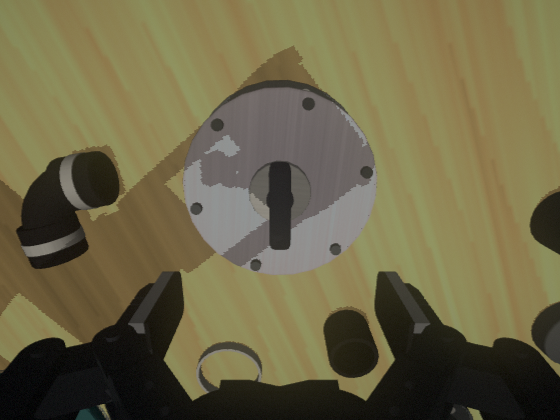

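The wrist view shows the bar at (280,205), turned with the tool, and the fingers clear of it. The bar has dropped about 7.7 mm and turned about 85°.

```bash
python3 -c "
from plant import job;print(job.sign_off())"
```

```text
the job is handed in; nothing more can be done
None
```

I gripped the T-bar on the wide pipe end, pushed it down about 13.6 mm, turned it about 85° clockwise, let go and backed off. I handed the job in about 10 s into the 35 s limit; no verdict is reported.

- **Wide knob:** after release the wrist camera had the bar top at 145.8 mm, against 153.5 mm before, so it stayed down about 7.7 mm. The bar had turned from about 152.5° to 67.6°, which is about 1.48 rad. The top camera agreed within about 1 mm and 1°.
- **Narrow knob:** its bar top read 153.6 mm, against 153.3 mm before, so it is still up.
- **Forces and clearance:** the highest force I read was about 11 N, at the end of the turn. The gripper is open, clear of the knob by more than 80 mm, with only sensor noise on the wrist force.

No check failed.

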